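# Take the ground kiln prop out of the lever vise and stand it on the kiln shelf

### The job

The kiln prop clamped in the bench vise has been ground to length. Swing the vise's lever round as far as it goes to open the jaws, lift the prop out, and stand it upright on the bare corner of the kiln shelf so that it makes up the set of four. Set it down rather than letting it drop, leave the three other props standing where they are, and leave the vise open.

Things in the scene. Friction and masses are not known exactly. Their poses are not given: they have to be found in the camera images.
- lever_grip (a point): Middle of the upright black grip at the end of the vise's lever, on the grip's axis. The grip is a fixed cylinder 22 mm across and 58 mm tall (29 mm above and below this point), with nothing beside it; the steel lever arm lies directly below it. The grip stands 100 mm from the lever's pivot. The lever needs about 4 N at the grip to swing (friction, 0.4 N m) and stays where it is left.
- lever_pivot (a point): Fixed point on the upright axis of the lever's pivot, at the end of the vise, 60 mm above the bench. Its axes are those of the vise: +y is the way the moving jaw slides to open, along the vise, +z is up. The grip is at +x from here with the vise shut; to open, it swings anticlockwise seen from above, towards +y, ending nearly straight beyond the pivot on the vise's long axis.
- lever (a joint): Angle of the vise lever, rad: 0 = shut (as it starts), 1.4 = fully open at its stop. Swinging the lever drives the jaw by a rack and pinion, 17.9 mm a radian. The jaw cannot well be pushed by itself (over 20 N).
- jaw (a joint): Opening of the sliding jaw, m: 0 = shut on the prop, 0.025 = fully open. The jaws are 100 mm wide, steel faced, their tops 70 mm above the bench; the ways the prop stands on are 30 mm above the bench.
- vise_seat (a point): Fixed point on the ways (30 mm above the bench) midway between the shut jaws; the vise's axes, as for the lever pivot. The prop starts standing here, up to 15 mm to either side along x.
- prop_mid (a point): Centre, half-way up, of the ground prop in the vise: an upright tan fired-clay post, 38 x 38 mm and 110 mm tall, with a 15 mm hole down its middle, about 0.26 kg. z points up along it, x and y are square to its sides. It stands on the ways, its two y faces held between the jaws over their lowest 40 mm; the upper 70 mm stands clear of the jaws.
- prop: The same ground prop; this origin is the centre of its underside.
- free_corner (a point): Centre of the bare tan square mark (42 mm) in the white coating on the free corner of the kiln shelf, on the shelf's top face, 15 mm above the bench: where the ground prop goes. Its x and y axes run along the shelf's edges. It may be any of the four corners. The shelf is a 190 x 190 x 15 mm slab, fixed; the four prop places form a 130 mm square centred on it.
- prop_a_mid (a point): Centre, half-way up, of one of three props already standing on the shelf's corners; same size as the ground one (38 x 38 x 110 mm, tops 125 mm above the bench).
- prop_b_mid (a point): Same, another of the three.
- prop_c_mid (a point): Same, another of the three.
Not all that is in view belongs to the job. Leave any pink look-alike of the prop alone.

How it is judged:
By the outcome, as a careful person would: the job done as asked, in the order asked, and still so for the second after the job is handed in, with the robot touching nothing.
It also fails if it takes over 61 s, if anything falls off the work surface, if the arm or the gripper's body presses on something with over 40 N, if the wrist force passes 120 N, or if a joint passes its speed limit or range.

### The arm

A 6-joint arm with a two-finger parallel gripper is mounted at the origin on the work surface. World frame = base frame: x ahead of the robot, y to its left, z up, the work surface at z = 0. Lengths are in m, angles in rad, forces in N, time in s.
With the tool pointing down it reaches from about 0.35 to 0.975 m from the base axis. Payload 4.9 kg.
Tool frame: the origin (TCP) lies at the very end of the fingers, on their centre line; the grasp point (between the pads) lies 19 mm behind it; z points along the fingers, x is the direction in which the jaws open and shut, and the axes are right-handed (so a half turn about z gives the same grasp; the last joint's range is limited). The gripper opens to 85 mm and grips with 20 to 120 N. Pads are 22 mm wide; open, the fingers measure 114 mm over their backs; the gripper's body (76 mm by 85 mm) begins 54 mm behind the grasp point. The pads swing forward as they close: fully open they stand 13 mm farther back than shut.
Start: joints at [1.219, 0.053, 1.613, -0, 1.476, -0.119], TCP at [0.144, 0.608, 0.231] pointing down, gripper open.
Joint ranges: [-3.01, 3.01], [-1.01, 2.22], [0.06, 2.58], [-1.02, 4.17], [0.09, 2.62], [-3.14, 3.14]. Speed limits (rad/s): [2.57, 2.57, 3.14, 3.14, 3.14, 3.14].

### API

Orientations are given as a rotation vector (axis times angle).
In Python, from station import readout, viewer, ctrl, nets gives the robot as it stands. The module is installed in compiled form; this text tells all that it offers.
- The arm moves only by the tool step_arm, never from a script. Its argument "moves" is a list that holds one entry, the list of rows, each a list of 4 numbers: the shift along the world's x, y, z in cm, then the turn about the world's z in rad. In form: [[[dx, dy, dz, yaw], ...]]. A call has 1 to 10 rows; each row shifts and turns the commanded pose from where the row before left it; what a row does not reach is not made up. A row lasts 1/12 s, in which the tool goes at most 41.7 mm and 7.16 degrees, less where a joint would pass 70% of its speed; a pose out of reach is approached as far as the arm can. A call is refused whole if a number of a shift passes 4.17 or a number of a turn 0.125, either way. A call with a gripper value outside its range is refused whole. "grip" is the closure, from 0 (fully open) to 1 (shut), set as the call begins (left out, the last holds). The fingers move at their own pace and stop on an object; "squeeze" is the grip in N (left out, the last holds). Time passes only in rows, so rows that do not move let the fingers close. It gives the time, the measured TCP pose, the force and the opening at its end, in the units of the state.
- readout.get_obs(): the state, without advancing time (a new reading comes with each control period).
- viewer.get_image(name): name is "side" or "top" or "wrist"; returns the picture (400x640x3 uint8, blue, green, red); there is no depth.
- viewer.calibration(name): a dict with "camera_matrix" (3x3 intrinsics, pixels), "k1" (the pictures are not rectified: a ray, as slopes to the right and down, at radius r is drawn at 1 + k1 r^2 times it, then the intrinsics apply), "R" (3x3) and "t" (3): a world point X has camera coordinates R X + t. Camera axes: x right, y down, z forward; pixel columns grow to the right and rows downward; lengths in m; the calibration is good to about 2 mm. A picture is of the moment at which its call begins: read the wrist's pose just before it. calibration takes no time and is no camera call; for the wrist camera it gives the pose at the moment of the call.
- ctrl.finish_job(): hands the job in, once; it reports no verdict.
Trained networks look in the newest picture that a camera, given by its name, has taken for a name from the list of things; names that differ only in an ending like _2 or _b are one class to them, and where a whole thing is asked for, a point or a joint stands for the part that bears it (a point fixed in the world has none). Each returns a list of dicts, best first, with "confidence" (0 to 1); they miss things now and then, are a little off and sometimes report something else, mostly with a low value. They report only what shows in the picture. A call takes as long as a camera call. They do not tell look-alikes from the thing itself.
- nets.masks_of(camera, thing): "region" (400x640 bool, what is visible of it) and "box" ([left, top, right, bottom] in pixels, round what is visible of it).
- nets.pinpoint(camera, thing): "at" ([column, row] in pixels: a listed point, or the origin of a listed thing).
The state is a dict: "t": time; "q": joint angles; "dq": joint speeds; "effort": joint torques, N m; "tool_pos": TCP position; "tool_rot": TCP orientation; "contact_force": force on the tool from outside, world axes, zero at the start; "wrist_torque": the same for the moment, N m; "opening": finger opening in m.
Only numpy, scipy, OpenCV 4.12 (cv2) and the standard library are available. Lean on these libraries where they do the work, as an engineer would, in place of code of your own. Each camera call takes 0.05 s, during which the arm holds its last target. There are 200 camera calls.

## Working session

There is one attempt and no reset: what is moved stays moved. The work goes in short steps, Python scripts to look and compute and a tool call to move; the robot and the scene stay as the last step left them, time stands still between calls to the robot, and variables do not carry over. Pictures are saved under pics/ and viewed, about 8 in all and at most 12, crops included, and the job is handed in when it is done.

Besides the shell and the picture viewer there is one more tool, called after "Request:" by a JSON object that holds its "api" and its "payload". step_arm: Moves the arm, as the interface text tells. Its arguments: {"type":"object","properties":{"moves":{"type":"array","items":{"type":"array","items":{"type":"array","items":{"type":"number"}}}},"grip":{"type":"number"},"squeeze":{"type":"number"}},"required":["moves"]}

```bash
mkdir -p pics; cat > h.py <<'E'
import numpy as np, cv2
from station import readout, viewer, ctrl, nets
def ray(cal,px):
    K=np.array(cal["camera_matrix"]);d=np.array([(px[0]-K[0,2])/K[0,0],(px[1]-K[1,2])/K[1,1]])
    s=d.copy()
    for _ in range(30): s=d/(1+cal["k1"]*(s@s))
    R=np.array(cal["R"]);t=np.array(cal["t"])
    return -R.T@t, R.T@np.array([s[0],s[1],1])
def onz(cal,px,z):
    o,v=ray(cal,px);return o+v*(z-o[2])/v[2]
def proj(cal,X):
    c=np.array(cal["R"])@X+np.array(cal["t"]);s=c[:2]/c[2];s=s*(1+cal["k1"]*(s@s))
    K=np.array(cal["camera_matrix"]);return s*[K[0,0],K[1,1]]+K[:2,2]
def tri(obs):
    A=np.zeros((3,3));b=np.zeros(3)
    for cal,px in obs:
        o,v=ray(cal,px);v/=np.linalg.norm(v);P=np.eye(3)-np.outer(v,v);A+=P;b+=P@o
    return np.linalg.solve(A,b)
E
python3 - <<'E'
from h import *
np.set_printoptions(precision=4,suppress=True)
ims={n:viewer.get_image(n) for n in("top","side")}
for n in ims: cv2.imwrite(f"pics/{n}0.png",ims[n])
Z=dict(lever_grip=None,lever_pivot=.06,vise_seat=.03,prop_mid=.085,free_corner=.015,prop_a_mid=.07)
for n in ims:
    cal=viewer.calibration(n);print(n,"cam",ray(cal,(320,200))[0])
    for k,z in Z.items():
        for d in nets.pinpoint(n,k)[:5]:
            print(n,k,np.round(d["at"],1),round(d["confidence"],2),onz(cal,d["at"],z) if z else onz(cal,d["at"],.1))
E
```

```text
top cam [ 0.4117 -0.0116  1.3418]
top lever_grip [342.2 171.3] 0.84 [ 0.5929 -0.0728  0.1   ]
top lever_pivot [350.6 203.9] 0.63 [ 0.5077 -0.0996  0.06  ]
top vise_seat [398.2 193. ] 0.86 [ 0.544  -0.2379  0.03  ]
top prop_mid [437.5 258.4] 0.78 [ 0.3613 -0.3385  0.085 ]
top prop_mid [400.3 188.1] 0.71 [ 0.5522 -0.2341  0.085 ]
top free_corner [261.1 178. ] 0.77 [0.581  0.1577 0.015 ]
top prop_a_mid [267.7 221.6] 0.75 [0.4534 0.1287 0.07  ]
top prop_a_mid [396.6 192.9] 0.19 [ 0.5402 -0.2265  0.07  ]
side cam [0.4303 0.675  0.6366]
side lever_grip [289.7 170.9] 0.78 [ 0.5945 -0.0652  0.1   ]
side lever_pivot [329.5 178.3] 0.63 [ 0.498  -0.1034  0.06  ]
side vise_seat [320.4 159.8] 0.75 [ 0.538  -0.2304  0.03  ]
side prop_mid [312.7 142.7] 0.97 [ 0.5611 -0.2315  0.085 ]
side prop_mid [386.6 136. ] 0.69 [ 0.3516 -0.3042  0.085 ]
side free_corner [280.4 263.9] 0.81 [0.5741 0.1615 0.015 ]
side free_corner [341.4 242.7] 0.55 [0.4486 0.0789 0.015 ]
side prop_a_mid [340.1 240.5] 0.79 [0.4503 0.1257 0.07  ]
```

View pics/top0.png

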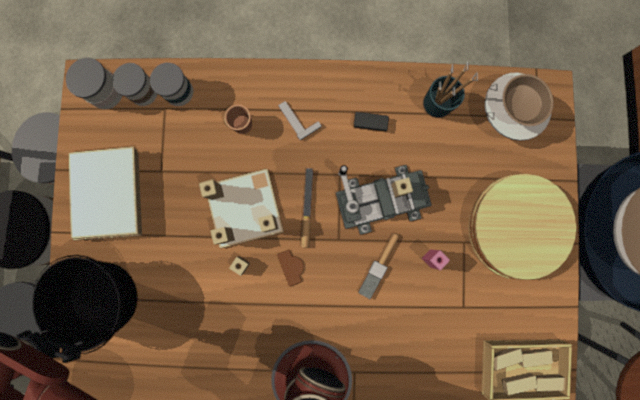

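View pics/side0.png

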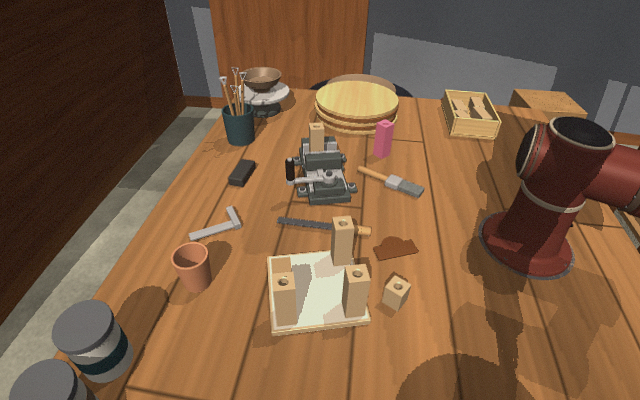

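Both views agree. The free corner is far-left on the shelf (top px 261,180) and the prop in the vise is at top px 403,186. The black grip is at top px 343,170. The pink block (438,259) and the short stub (238,266) are decoys.

```bash
python3 - <<'E'
from h import *
from scipy.spatial.transform import Rotation as Ro
np.set_printoptions(precision=4,suppress=True)
ct,cs=viewer.calibration("top"),viewer.calibration("side")
for n,a,b in [("grip",(342.2,171.3),(289.7,170.9)),("pivot",(350.6,203.9),(329.5,178.3)),("seat",(398.2,193),(320.4,159.8)),("prop",(400.3,188.1),(312.7,142.7)),("corner",(261.1,178),(280.4,263.9))]:
    print(n,tri([(ct,a),(cs,b)]))
o=readout.get_obs();print(o["t"],o["tool_pos"],Ro.from_rotvec(o["tool_rot"]).as_matrix())
cw=viewer.calibration("wrist");print(ray(cw,(320,200)))
E
```

```text
grip [ 0.595  -0.0729  0.0943]
pivot [ 0.5026 -0.0995  0.0631]
seat [ 0.5418 -0.239   0.0244]
prop [ 0.5569 -0.2341  0.0832]
corner [0.5784 0.1578 0.0106]
0.7 [0.1442 0.6081 0.2313] [[ 0.2307  0.973   0.    ]
 [ 0.973  -0.2307  0.0001]
 [ 0.0001  0.     -1.    ]]
(array([0.07  , 0.6255, 0.3746]), array([ 0.2984, -0.0746, -0.9516]))
```

Request:
{"api": "step_arm", "payload": {"moves": [[[1.8, -2.85, 0.2, -0.11], [1.8, -2.85, 0.2, -0.11], [1.8, -2.85, 0.2, -0.11], [1.8, -2.85, 0.2, -0.11], [1.8, -2.85, 0.2, -0.11], [1.8, -2.85, 0.2, -0.11], [1.8, -2.85, 0.2, -0.11], [1.8, -2.85, 0.2, -0.11], [1.8, -2.85, 0.2, -0.11], [1.8, -2.85, 0.2, -0.11]]], "grip": 0.4}}

```text
t: 1.53
tool_pos: [0.3247, 0.3217, 0.2517]
tool_rot: [-3.12, -0.365, -0.001]
contact_force: [-0.0, 0.4, 0.1]
opening: 0.0512
```

Request:
{"api": "step_arm", "payload": {"moves": [[[1.8, -2.85, 0.2, -0.11], [1.8, -2.85, 0.2, -0.11], [1.8, -2.85, 0.2, -0.11], [1.8, -2.85, 0.2, -0.11], [1.8, -2.85, 0.2, -0.11], [1.8, -2.85, 0.2, -0.11], [1.8, -2.85, 0.2, -0.11], [1.8, -2.85, 0.2, -0.11], [1.8, -2.85, 0.2, -0.11], [1.8, -2.85, 0.2, -0.11]]]}}

```text
t: 2.37
tool_pos: [0.5049, 0.0365, 0.2717]
tool_rot: [-2.85, 1.321, -0.001]
contact_force: [0.4, -0.9, -0.4]
opening: 0.0512
```

Request:
{"api": "step_arm", "payload": {"moves": [[[1.8, -2.85, 0, -0.11], [1.8, -2.85, 0, -0.11], [1.8, -2.85, 0, -0.11], [1.8, -2.85, 0, -0.11], [0, 0, 0, 0], [0, 0, 0, 0]]]}}

```text
t: 2.87
tool_pos: [0.5764, -0.0771, 0.2708]
tool_rot: [2.497, -1.906, -0.002]
contact_force: [-1.2, 1.0, 0.1]
opening: 0.0506
```

```bash
cat > w.py <<'E'
from h import *
from scipy.spatial.transform import Rotation as Ro
import sys
np.set_printoptions(precision=4,suppress=True)
o=readout.get_obs();cal=viewer.calibration("wrist");im=viewer.get_image("wrist");cv2.imwrite(f"pics/{sys.argv[1]}.png",im)
M=Ro.from_rotvec(o["tool_rot"]).as_matrix();print("t",o["t"],"tcp",o["tool_pos"],"yaw",np.arctan2(M[1,0],M[0,0]),"F",o["contact_force"],"open",o["opening"])
for a in sys.argv[2:]:
    k,z=a.split(":")
    for d in nets.pinpoint("wrist",k)[:4]: print(k,np.round(d["at"],1),round(d["confidence"],2),onz(cal,d["at"],float(z)))
E
python3 w.py w1 lever_grip:.094 lever_pivot:.06 vise_seat:.03 prop_mid:.085
```

```text
t 2.8667 tcp [ 0.5764 -0.0771  0.2708] yaw -1.303523403708859 F [-1.1968  1.0098  0.075 ] open 0.050636902242255824
lever_pivot [327.4 236.1] 0.92 [ 0.5    -0.1055  0.06  ]
lever_pivot [452.6 233.9] 0.36 [ 0.5415 -0.247   0.06  ]
prop_mid [461.7 363.4] 0.93 [ 0.3847 -0.3156  0.085 ]
prop_mid [450.2 231.8] 0.56 [ 0.5509 -0.23    0.085 ]
```

View pics/w1.png

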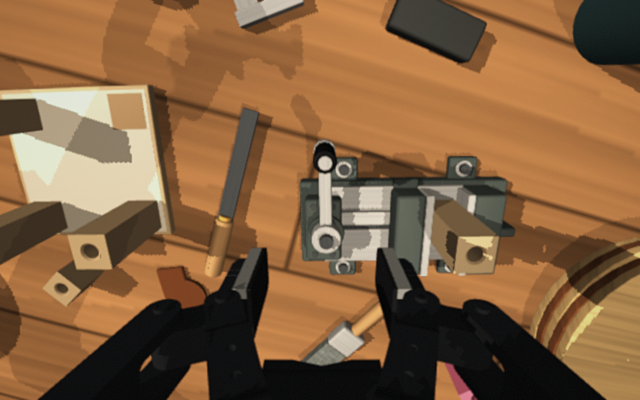

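```bash
python3 - <<'E'
from h import *
np.set_printoptions(precision=4,suppress=True)
cal=viewer.calibration("wrist")
for z in(.095,.11,.123,.13): print(z,onz(cal,(325,162),z), onz(cal,(323,146),z-.058))
print("pivot",[onz(cal,(326.5,240),z)for z in(.06,.075)])
print("prop top",onz(cal,(478,254),.14),"corners",[onz(cal,p,.14) for p in((452,233),(499,235),(495,273),(453,272))])
for X in([.595,-.073,.094],[.595,-.073,.123],[.595,-.073,.065],[.5026,-.1,.06]): print(X,proj(cal,np.array(X)))
E
```

```text
0.095 [ 0.5904 -0.0747  0.095 ] [ 0.5966 -0.0711  0.037 ]
0.11 [ 0.5932 -0.0738  0.11  ] [ 0.5988 -0.0705  0.052 ]
0.123 [ 0.5957 -0.073   0.123 ] [ 0.6007 -0.0699  0.065 ]
0.13 [ 0.597  -0.0725  0.13  ] [ 0.6017 -0.0696  0.072 ]
pivot [array([ 0.4944, -0.1039,  0.06  ]), array([ 0.501 , -0.1018,  0.075 ])]
prop top [ 0.5536 -0.2335  0.14  ] corners [array([ 0.567 , -0.2014,  0.14  ]), array([ 0.5767, -0.2446,  0.14  ]), array([ 0.5392, -0.2581,  0.14  ]), array([ 0.5297, -0.218 ,  0.14  ])]
[0.595, -0.073, 0.094] [324.5811 156.862 ]
[0.595, -0.073, 0.123] [324.836  162.7594]
[0.595, -0.073, 0.065] [324.3664 151.8951]
[0.5026, -0.1, 0.06] [325.2081 232.987 ]
```

```bash
python3 - <<'E'
import cv2
a=cv2.imread("pics/w1.png")[130:290,290:520];b=cv2.imread("pics/side0.png")[140:215,270:370]
cv2.imwrite("pics/c1.png",cv2.resize(a,None,fx=3.4,fy=3.4,interpolation=2))
E
```

```text
(no output)
```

View pics/c1.png

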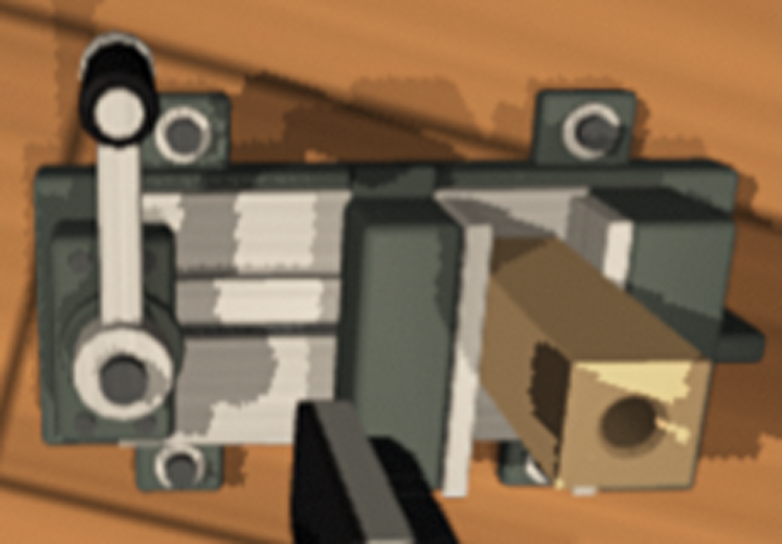

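Request:
{"api": "step_arm", "payload": {"moves": [[[0.5, 0.1, -2.5, 0], [0.5, 0.1, -2.5, 0], [0.5, 0.1, -2.5, 0], [0.45, 0.1, -2.5, 0], [0, 0, -2.5, 0], [0, 0, -2.5, 0], [0, 0, -2, 0], [0, 0, -1.8, 0], [0, 0, 0, 0], [0, 0, 0, 0]]]}}

```text
t: 3.95
tool_pos: [0.5947, -0.0709, 0.0826]
tool_rot: [2.5, -1.902, -0.003]
contact_force: [0.0, -0.2, 0.5]
opening: 0.0511
```

Request:
{"api": "step_arm", "payload": {"moves": [[[0, 0, 0, 0], [0, 0, 0, 0], [0, 0, 0, 0], [0, 0, 0, 0], [0, 0, 0, 0], [0, 0, 0, 0]]], "grip": 1, "squeeze": 40}}

```text
t: 4.45
tool_pos: [0.5973, -0.0723, 0.0859]
tool_rot: [-2.498, 1.903, -0.006]
contact_force: [-1.2, -0.2, 6.9]
opening: 0.0214
```

```bash
python3 -c "
import numpy as np
a=.267+.09*np.arange(17);p=10*np.c_[np.cos(a),np.sin(a)];print(np.diff(p,axis=0).round(2).tolist())"
```

```text
[[-0.28, 0.86], [-0.35, 0.83], [-0.43, 0.79], [-0.49, 0.75], [-0.56, 0.7], [-0.62, 0.65], [-0.68, 0.59], [-0.73, 0.53], [-0.77, 0.46], [-0.81, 0.39], [-0.84, 0.32], [-0.87, 0.24], [-0.89, 0.16], [-0.9, 0.08], [-0.9, -0.0], [-0.9, -0.08]]
```

Request:
{"api": "step_arm", "payload": {"moves": [[[0, 0, 0.2, 0], [0, 0, 0.2, 0], [0, 0, 0.1, 0], [0, 0, 0, 0]]]}}

```text
t: 4.78
tool_pos: [0.597, -0.0718, 0.0861]
tool_rot: [-2.497, 1.902, -0.006]
contact_force: [13.1, -0.6, -16.3]
opening: 0.021
```

Request:
{"api": "step_arm", "payload": {"moves": [[[0, 0, -0.35, 0], [-0.28, 0.86, 0, 0.09], [-0.35, 0.83, 0, 0.09], [-0.43, 0.79, 0, 0.09], [-0.49, 0.75, 0, 0.09], [-0.56, 0.7, 0, 0.09], [-0.62, 0.65, 0, 0.09], [-0.68, 0.59, 0, 0.09], [-0.73, 0.53, 0, 0.09], [0, 0, 0, 0]]]}}

```text
t: 5.62
tool_pos: [0.5528, -0.0158, 0.0858]
tool_rot: [3.008, -0.896, -0.003]
contact_force: [-7.0, -5.3, 7.8]
opening: 0.0208
```

Request:
{"api": "step_arm", "payload": {"moves": [[[-0.77, 0.46, 0.1, 0.09], [-0.81, 0.39, 0, 0.09], [-0.84, 0.32, 0, 0.09], [-0.87, 0.24, 0, 0.09], [-0.89, 0.16, 0, 0.09], [-0.9, 0.08, 0, 0.09], [-0.9, 0, 0, 0.09], [-0.5, -0.04, 0, 0.05], [0, 0, 0, 0], [0, 0, 0, 0]]]}}

```text
t: 6.45
tool_pos: [0.489, -0.0014, 0.0859]
tool_rot: [3.132, 0.153, -0.001]
contact_force: [-0.9, -10.5, -0.4]
opening: 0.0211
```

Request:
{"api": "step_arm", "payload": {"moves": [[[-0.4, -0.1, 0, 0.03], [-0.4, -0.1, 0, 0], [-0.2, 0, 0, 0], [0, 0, 0, 0]]]}}

```text
t: 6.78
tool_pos: [0.4889, -0.0017, 0.0863]
tool_rot: [3.132, 0.197, 0.044]
contact_force: [48.9, -1.4, -35.2]
opening: 0.021
```

Request:
{"api": "step_arm", "payload": {"moves": [[[0.5, 0.1, 0, 0], [0.4, 0, 0, 0], [0, 0, 0, 0]]]}}

```text
t: 7.03
tool_pos: [0.489, -0.0015, 0.0859]
tool_rot: [3.132, 0.199, -0.0]
contact_force: [1.7, -6.7, -0.8]
opening: 0.0212
```

Request:
{"api": "step_arm", "payload": {"moves": [[[0, 0, 0, 0], [0, 0, 0, 0], [0, 0, 0, 0], [0, 0, 0, 0], [0, 0, 2, 0], [0, 0, 3, 0], [0, 0, 4, 0], [0, 0, 4, 0], [0, 0, 3, 0], [0, 0, 0, 0]]], "grip": 0.4}}

```text
t: 7.87
tool_pos: [0.492, -0.0001, 0.2547]
tool_rot: [3.132, 0.201, 0.022]
contact_force: [0.2, 0.1, 0.6]
opening: 0.0511
```

Request:
{"api": "step_arm", "payload": {"moves": [[[0.7, -2.5, 0, 0], [0.7, -2.5, 0, 0], [0.7, -2.5, 0, 0], [0.7, -2.5, 0, 0.1], [0.7, -2.5, 0, 0.06], [0.7, -2.5, 0, 0], [0.7, -2, 0, 0], [0, 0, 0, 0], [0, 0, 0, 0]]], "grip": 0}}

```text
t: 8.62
tool_pos: [0.5372, -0.1701, 0.245]
tool_rot: [-3.108, -0.448, 0.002]
contact_force: [-1.1, -0.3, -0.0]
opening: 0.0852
```

```bash
python3 w.py w2 lever_grip:.094 lever_pivot:.06 vise_seat:.03 prop_mid:.085
```

```text
t 8.6167 tcp [ 0.5372 -0.1701  0.245 ] yaw 0.28657936632138997 F [-1.0611 -0.2986 -0.0281] open 0.08518386136338107
lever_grip [316.1 221.3] 0.57 [ 0.5442 -0.2094  0.094 ]
lever_pivot [303.8  98.8] 0.59 [ 0.501  -0.1049  0.06  ]
vise_seat [308.6 217.1] 0.67 [ 0.5403 -0.2314  0.03  ]
vise_seat [316.  220.5] 0.57 [ 0.5497 -0.233   0.03  ]
prop_mid [133.5 265. ] 0.66 [ 0.3747 -0.315   0.085 ]
prop_mid [316.1 241.2] 0.64 [ 0.551  -0.2335  0.085 ]
```

View pics/w2.png

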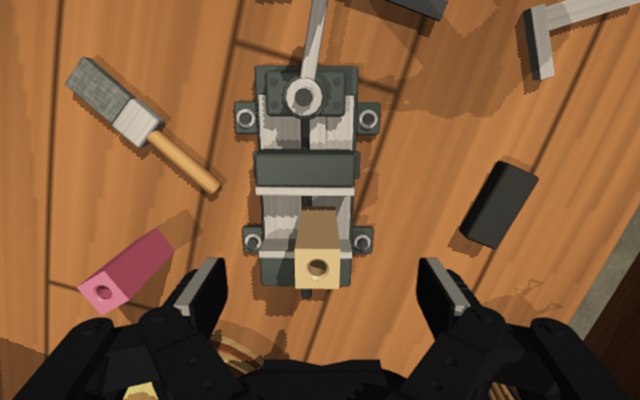

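The jaw is open and the lever lies on the vise's long axis. The prop still stands on the ways, with its top centre near (318,268).

```bash
python3 - <<'E'
from h import *
np.set_printoptions(precision=4,suppress=True)
cal=viewer.calibration("wrist")
im=cv2.imread("pics/w2.png")
for p in((318,268),(296,247.5),(340,247.5),(341,289),(295,288)): print(p,onz(cal,p,.14))
E
```

```text
(318, 268) [ 0.5538 -0.2313  0.14  ]
(296, 247.5) [ 0.5308 -0.2181  0.14  ]
(340, 247.5) [ 0.5659 -0.2076  0.14  ]
(341, 289) [ 0.5789 -0.2455  0.14  ]
(295, 288) [ 0.5401 -0.256   0.14  ]
```

Request:
{"api": "step_arm", "payload": {"moves": [[[0.6, -2.1, 0, -0.01], [0.6, -2.1, 0, 0], [0.5, -2, 0, 0], [0, 0, -2.5, 0], [0, 0, -2.5, 0], [0, 0, -2.5, 0], [0, 0, -2.5, 0], [0, 0, -2.5, 0], [0, 0, -2, 0], [0, 0, 0, 0]]]}}

```text
t: 9.7
tool_pos: [0.5513, -0.2292, 0.0954]
tool_rot: [-3.105, -0.436, 0.012]
contact_force: [-0.4, 1.2, -0.7]
opening: 0.0855
```

Request:
{"api": "step_arm", "payload": {"moves": [[[0, 0, 0, 0], [0, 0, 0, 0], [0, 0, 0, 0], [0, 0, 0, 0], [0, 0, 0, 0], [0, 0, 0, 0], [0, 0, 0, 0]]], "grip": 1, "squeeze": 45}}

```text
t: 10.28
tool_pos: [0.5554, -0.2325, 0.1032]
tool_rot: [3.109, 0.435, 0.003]
contact_force: [-1.6, 0.2, 6.1]
opening: 0.0378
```

Request:
{"api": "step_arm", "payload": {"moves": [[[0, 0, 0.5, 0], [0, 0, 0.5, 0], [0, 0, 1, 0], [0, 0, 2, 0], [0, 0, 2, 0], [0, 0, 2.5, 0], [0, 0, 2.5, 0], [0, 0, 2.5, 0], [0, 0, 2.5, 0], [0, 0, 0, 0]]]}}

```text
t: 11.12
tool_pos: [0.5569, -0.233, 0.2684]
tool_rot: [3.104, 0.434, 0.014]
contact_force: [1.4, -0.7, -0.9]
opening: 0.0378
```

```bash
python3 - <<'E'
from h import *
np.set_printoptions(precision=4,suppress=True)
o=readout.get_obs();print(o["tool_pos"],o["contact_force"],o["opening"])
for n in("top","side"):
    cal=viewer.calibration(n);cv2.imwrite(f"pics/{n}1.png",viewer.get_image(n))
    for k,z in(("free_corner",.015),("prop_a_mid",.07),("lever_grip",.094)):
        for d in nets.pinpoint(n,k)[:5]: print(n,k,np.round(d["at"],1),round(d["confidence"],2),onz(cal,d["at"],z))
E
```

```text
[ 0.5569 -0.233   0.2684] [ 1.3816 -0.7378 -0.8684] 0.03780645382048821
top free_corner [258.9 179.8] 0.78 [0.5757 0.1639 0.015 ]
top prop_a_mid [269.5 226. ] 0.76 [0.4414 0.1234 0.07  ]
top lever_grip [314.6 209.3] 0.73 [ 0.4885 -0.      0.094 ]
side prop_a_mid [341.9 242.7] 0.59 [0.446  0.1315 0.07  ]
side lever_grip [324.8 192.4] 0.72 [ 0.4988 -0.0009  0.094 ]
```

Request:
{"api": "step_arm", "payload": {"moves": [[[0, 3.5, 0, 0], [0, 3.5, 0, 0], [0, 3.5, 0, 0], [0, 3.5, 0, 0], [0, 3.5, 0, 0], [0, 3.5, 0, 0], [0, 3.5, 0, 0], [0, 3.5, 0, 0], [0, 3, 0, 0], [0, 0, 0, 0]]]}}

```text
t: 12.35
tool_pos: [0.5537, 0.083, 0.2599]
tool_rot: [-3.107, -0.443, 0.002]
contact_force: [0.1, -0.9, -1.8]
opening: 0.0377
```

```bash
python3 w.py w3 free_corner:.015 prop_a_mid:.07
```

```text
t 12.35 tcp [0.5537 0.083  0.2599] yaw 0.28354265003892004 F [ 0.0781 -0.8553 -1.7841] open 0.03768341442090893
free_corner [357.1  99. ] 0.9 [0.5728 0.164  0.015 ]
prop_a_mid [230.5 102.7] 0.79 [0.4493 0.1251 0.07  ]
```

View pics/w3.png

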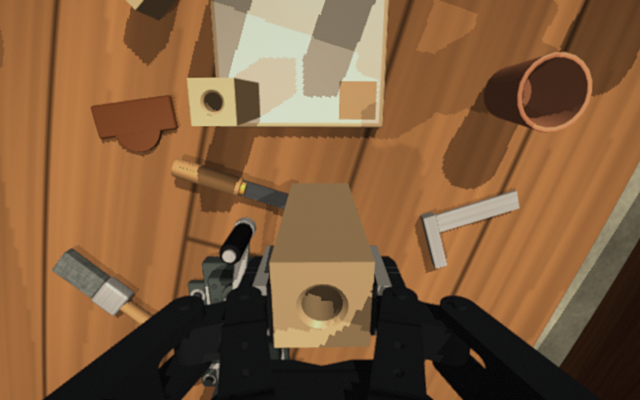

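The prop is held squarely, with its top at (323,305). The bare mark is centred at (358,99), with a standing prop at (212,100) beside it.

```bash
python3 - <<'E'
from h import *
np.set_printoptions(precision=4,suppress=True)
cal=viewer.calibration("wrist")
im=cv2.imread("pics/w3.png")
P=[onz(cal,p,.015) for p in((340,79.5),(376,79.5),(376.5,118.5),(339.5,118.5))]
print("mark",np.mean(P,0),*P)
yaw=lambda a,b:np.arctan2(*(b-a)[1::-1])
print("yaw",yaw(P[0],P[1]),yaw(P[3],P[2]),"edge",yaw(onz(cal,(215,126),.015),onz(cal,(382,124),.015)))
T=[onz(cal,p,.297) for p in((272,263),(374,263),(369,346),(274,348))]
print("top",np.mean(T,0),yaw(T[0],T[1]),yaw(T[3],T[2]))
B=[onz(cal,p,.187) for p in((294,184),(349,183))];print("bottom edge",*B,yaw(*B))
E
python3 - <<'E'
import cv2
cv2.imwrite("pics/c3.png",cv2.resize(cv2.imread("pics/w3.png")[60:140,180:400],None,fx=3.6,fy=3.6,interpolation=2))
E
```

```text
mark [0.5749 0.1582 0.015 ] [0.5491 0.1729 0.015 ] [0.5877 0.1841 0.015 ] [0.6019 0.1438 0.015 ] [0.5609 0.1319 0.015 ]
yaw 0.2823216282307506 0.2814526966130315 edge 0.2896514538157819
top [0.5556 0.0779 0.297 ] 0.27989006986844633 0.3068572605720224
bottom edge [0.532  0.0907 0.187 ] [0.5678 0.1017 0.187 ] 0.29832203932460594
```

View pics/c3.png

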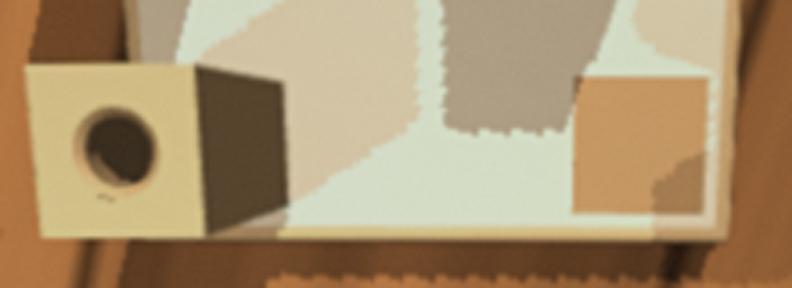

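Request:
{"api": "step_arm", "payload": {"moves": [[[0, 1.5, 0, 0], [0, 0, 0, 0], [0, 0, 0, 0], [0, 0, 0, 0], [0, 0, 0, 0]]]}}

```text
t: 12.92
tool_pos: [0.5546, 0.0921, 0.2607]
tool_rot: [3.111, 0.433, -0.0]
contact_force: [0.2, 0.6, -2.0]
opening: 0.0375
```

```bash
python3 w.py w4 free_corner:.015 prop_a_mid:.07;python3 - <<'E'
from h import *
print(readout.get_obs()["tool_pos"])
im=cv2.imread("pics/w4.png")
cv2.imwrite("pics/c4.png",cv2.resize(im[60:360,180:430],None,fx=2,fy=2,interpolation=2))
E
```

```text
t 12.9167 tcp [0.5546 0.0921 0.2607] yaw 0.2766138300489034 F [ 0.1511  0.6329 -1.9621] open 0.03746902942462438
free_corner [354.  106.8] 0.89 [0.5738 0.163  0.015 ]
prop_a_mid [224.6 110.4] 0.95 [0.4464 0.1255 0.07  ]
[0.55454131 0.09261201 0.26080746]
```

View pics/c4.png

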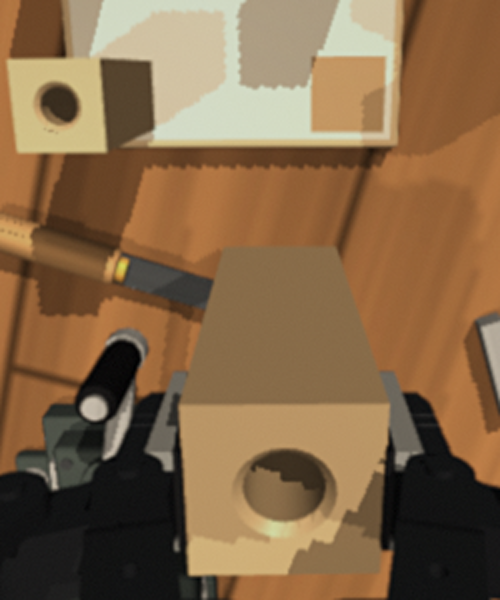

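```bash
python3 - <<'E'
from h import *
np.set_printoptions(precision=4,suppress=True)
cal=viewer.calibration("wrist");f=lambda u,v,z:onz(cal,(180+u/2,60+v/2),z)
yaw=lambda a,b:np.arctan2(*(b-a)[1::-1])
P=[f(*p,.015) for p in((312,56),(385,57),(384,132),(311,131))];m=np.mean(P,0)
zt=.2608-.073+.11
T=[f(*p,zt) for p in((180,404),(388,402),(380,574),(187,574))]
B=[f(*p,zt-.11) for p in((222,248),(337,246))];y=yaw(*B)
print("mark",m,yaw(P[0],P[1]),yaw(P[3],P[2]),"top",np.mean(T,0),yaw(T[0],T[1]),"bot",np.mean(B,0)-.019*np.array([-np.sin(y),np.cos(y),0]),y,np.linalg.norm(B[1]-B[0]))
print("hole",f(286,485,zt))
A=[f(*p,.125) for p in((8,59),(101,58),(107,152),(17,153))];print("neighbour",np.mean(A,0),np.linalg.norm(A[1]-A[0]))
E
```

```text
mark [0.574  0.1631 0.015 ] 0.26718727983271834 0.26591982753773297 top [0.5557 0.0927 0.2978] 0.2884901796902111 bot [0.5547 0.0922 0.1878] 0.2956033633207577 0.03909703044250224
hole [0.5556 0.0946 0.2978]
neighbour [0.4488 0.127  0.125 ] 0.03820339282295555
```

Request:
{"api": "step_arm", "payload": {"moves": [[[0.4, 1.5, 0, 0], [0.5, 2, 0, 0], [0.5, 2, 0, 0], [0.5, 1.55, 0, 0], [0, 0, -1, 0], [0, 0, -2, 0], [0, 0, -2.5, 0], [0, 0, -2.5, 0], [0, 0, -1.5, 0], [0, 0, 0, 0]]]}}

```text
t: 13.9
tool_pos: [0.5703, 0.1627, 0.16]
tool_rot: [3.111, 0.435, -0.015]
contact_force: [-0.7, 0.0, -4.0]
opening: 0.0374
```

Request:
{"api": "step_arm", "payload": {"moves": [[[0, 0, -1, 0], [0, 0, -1.5, 0], [0, 0, -1.5, 0], [0, 0, -1, 0], [0, 0, -0.8, 0], [0, 0, -0.6, 0], [0, 0, 0, 0], [0, 0, 0, 0], [0, 0, 0, 0], [0, 0, 0, 0]]]}}

```text
t: 14.73
tool_pos: [0.5742, 0.1639, 0.1029]
tool_rot: [-3.111, -0.435, -0.003]
contact_force: [0.9, 0.4, -1.8]
opening: 0.0374
```

```bash
python3 w.py w5 prop_a_mid:.07; python3 - <<'E'
from h import *
np.set_printoptions(precision=4,suppress=True)
cv2.imwrite("pics/side2.png",viewer.get_image("side"));cv2.imwrite("pics/m.png",np.hstack([cv2.imread("pics/w5.png")[:,100:500],cv2.resize(cv2.imread("pics/side2.png")[210:350,230:430],None,fx=2,fy=2).copy()[:400] if 0 else cv2.resize(cv2.imread("pics/side2.png")[200:350,250:400],(400,400))]))
E
```

```text
t 14.7333 tcp [0.5742 0.1639 0.1029] yaw 0.2780537479564953 F [ 0.8764  0.4143 -1.8261] open 0.037406528788328494
prop_a_mid [ 97.8 235.7] 0.57 [0.4479 0.1251 0.07  ]
```

View pics/m.png

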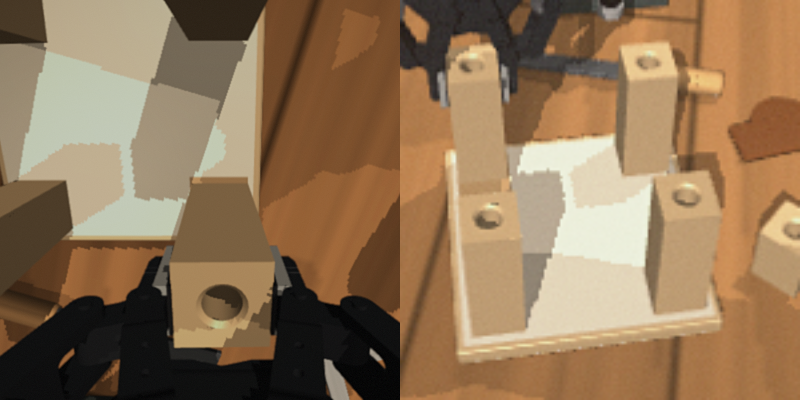

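Request:
{"api": "step_arm", "payload": {"moves": [[[0, 0, -0.3, 0], [0, 0, -0.3, 0], [0, 0, -0.3, 0], [0, 0, -0.3, 0], [0, 0, 0, 0], [0, 0, 0, 0], [0, 0, 0, 0]]]}}

```text
t: 15.47
tool_pos: [0.5735, 0.1637, 0.0898]
tool_rot: [3.111, 0.435, -0.0]
contact_force: [-0.4, 0.2, -1.4]
opening: 0.0376
```

Request:
{"api": "step_arm", "payload": {"moves": [[[0, 0, -0.1, 0], [0, 0, -0.1, 0], [0, 0, 0, 0], [0, 0, 0, 0]]]}}

```text
t: 15.8
tool_pos: [0.5738, 0.1638, 0.0883]
tool_rot: [-3.111, -0.435, -0.001]
contact_force: [-0.3, -0.8, 0.5]
opening: 0.0375
```

Request:
{"api": "step_arm", "payload": {"moves": [[[0, 0, -0.1, 0], [0, 0, 0, 0], [0, 0, 0, 0]]]}}

```text
t: 16.05
tool_pos: [0.5738, 0.1638, 0.0883]
tool_rot: [3.111, 0.435, 0.001]
contact_force: [-3.5, -0.0, 6.0]
opening: 0.0371
```

Request:
{"api": "step_arm", "payload": {"moves": [[[0, 0, 0, 0], [0, 0, 0, 0], [0, 0, 0, 0], [0, 0, 0, 0], [0, 0, 0, 0]]], "grip": 0.3}}

```text
t: 16.47
tool_pos: [0.5734, 0.1637, 0.0866]
tool_rot: [-3.111, -0.435, 0.0]
contact_force: [0.6, 0.1, 0.6]
opening: 0.0597
```

Request:
{"api": "step_arm", "payload": {"moves": [[[0, 0, 0.5, 0], [0, 0, 1, 0], [0, 0, 2, 0], [0, 0, 3, 0], [0, 0, 4, 0], [0, 0, 4, 0], [0, -3, 2, 0], [0, -4, 0, 0], [0, -4, 0, 0], [0, 0, 0, 0]]]}}

```text
t: 17.3
tool_pos: [0.5741, 0.0483, 0.2541]
tool_rot: [3.109, 0.426, 0.004]
contact_force: [1.2, 0.7, -1.0]
opening: 0.0596
```

```bash
python3 w.py w6 prop_a_mid:.07 ; python3 - <<'E'
from h import *
np.set_printoptions(precision=4,suppress=True)
a=viewer.get_image("side");b=viewer.get_image("top");cv2.imwrite("pics/side3.png",a)
for n in("top","side"):
    cal=viewer.calibration(n)
    for k,z in(("lever_grip",.094),("prop_a_mid",.07)):
        for d in nets.pinpoint(n,k)[:5]: print(n,k,np.round(d["at"],1),round(d["confidence"],2),onz(cal,d["at"],z))
w=cv2.imread("pics/w6.png")
cv2.imwrite("pics/m2.png",np.hstack([w[:,140:500],cv2.resize(a[130:350,220:440],(400,400))]))
E
```

```text
t 17.3 tcp [0.5741 0.0483 0.2541] yaw 0.27218959860677094 F [ 1.1586  0.722  -0.9997] open 0.05956345998601405
prop_a_mid [209.4  55.2] 0.92 [0.4453 0.1279 0.07  ]
top lever_grip [316.9 210.3] 0.88 [ 0.4859 -0.0063  0.094 ]
side lever_grip [328.8 194.7] 0.74 [0.4886 0.0062 0.094 ]
side prop_a_mid [342.2 242. ] 0.62 [0.4455 0.1294 0.07  ]
```

View pics/m2.png

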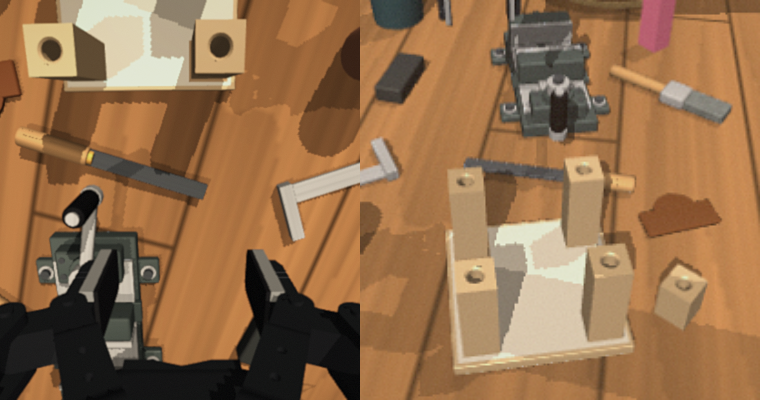

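The prop stands upright on its mark, making a set of four. The other three are unmoved, the vise is open, and the gripper is clear.

```bash
python3 -c "
from station import ctrl
print(ctrl.finish_job())"
```

```text
the job is handed in; nothing more can be done
None
```

The job is done and handed in at about 17 s of the 61 s allowed; no verdict came back.

- **Vise:** I gripped the lever and swung it until it no longer moved. It met 49 N along x at the fingers, which I took to be the stop. I backed off, let go and left the vise open. The last top and side views put the grip about where it was left, with the jaw open.
- **Placing:** I lifted the prop out and lowered it in 1 mm steps until the wrist felt about 6 N, then released it. It was 15 mm up when I last checked its line over the mark.
- **Final pictures:** The prop stands upright on the bare corner as the fourth of the set. The other three props are standing and look unmoved, and the gripper is clear of everything.

One check disagreed along the way. The first wrist measurement of the mark and the held prop was about 5 mm off, because the arm was still settling. I measured again at rest, and the mark then agreed with the neighbouring prop's position to within 1 mm. I placed the prop from that second measurement.

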